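# Clamp the chrome pipe in the ratchet yoke vice

## Robot

A 7-joint arm with a two-finger parallel gripper is mounted at the origin on the work surface. World frame = base frame: x ahead of the robot, y to its left, z up, the work surface at z = 0. Lengths are in m, angles in rad, forces in N, time in s.
With the tool pointing down it reaches from about 0.4 to 0.925 m from the base axis. Payload 5.6 kg.
Tool frame: the origin (TCP) lies midway between the tips of the shut fingers; the grasp point (between the pads) lies 19 mm behind it (manip.pinch_z is the z of the grasp point in the tool frame, in m); z points along the fingers, y is the line along which they close (so a half turn about z gives the same grasp; the last joint's range is limited). The gripper opens to 85 mm and grips with 20 to 120 N. Pads are 22 mm wide; open, the fingers measure 114 mm over their backs; the gripper's body (76 mm by 85 mm) begins 54 mm behind the grasp point. The pads swing forward as they close: fully open they stand 13 mm farther back than shut.
Start: joints at [1.173, 0.468, -0.012, 1.603, 0.006, 1.071, -0.056], TCP at [0.226, -0.61, 0.231] pointing down, gripper open.
Joint ranges: [-2.53, 2.53], [-0.31, 2.02], [-1.57, 1.55], [0.28, 2.44], [-1.29, 4.43], [0.15, 1.84], [-2.92, 2.92]. Speed limits (rad/s): [2.57, 2.57, 3.14, 3.14, 3.14, 3.14, 3.14].

## Interface

Orientations are given as a unit quaternion [w, x, y, z].
In Python, from bench import manip, cams gives the robot as it stands.
- The arm moves only by the tool jog_arm, never from a script. Its arguments are lists of equal length, an entry for each row: "dr": the turn, a rotation vector about the tool's x, y, z as a fraction of full scale, a list of three; "xyz": the shift along the tool's x, y, z as a fraction of full scale, a list of three; "fingers": the opening, from 0 (shut) to 1 (fully open). In form: {"dr": [[ax, ay, az], ...], "xyz": [[dx, dy, dz], ...], "fingers": [fingers, ...]}. A call has 1 to 20 rows; each row shifts and turns the commanded pose from where the row before left it, along the tool's axes as they then stand; what a row does not reach is not made up. Full scale, the value 1, is 50 mm for a shift and 6 degrees for a turn. A row lasts 1/10 s, in which the tool goes at most 50 mm and 8.59 degrees, less where a joint would pass 70% of its speed; a pose out of reach is approached as far as the arm can. A call with a number of a shift or a turn outside -1 to 1 is refused whole. A call with a gripper value outside its range is refused whole. The fingers move at their own pace and stop on an object; the grip force is fixed at half the most. Time passes only in rows, so rows that do not move let the fingers close. It gives the time, the measured TCP pose, the force, the opening and the grip force at its end, in the units of the state.
- manip.sense(): the state, without advancing time (a new reading comes with each control period).
- cams.get_image(name): name is "scene" or "top" or "wrist"; returns a dict with "img" (400x640x3 uint8, red, green, blue), "range_z" (400x640 float32, m along the optical axis (not along the pixel's ray), 0 where there is no reading), "camera_matrix" (3x3 intrinsics, pixels), "R" (3x3) and "t" (3): a world point X has camera coordinates R X + t; the wrist camera has in their place "tool_from_camera" (4x4, takes a point from camera to tool coordinates, whose origin is the TCP and whose axes are the flange's). Camera axes: x right, y down, z forward; pixel columns grow to the right and rows downward; lengths in m; the calibration is good to about 2 mm. A picture is of the moment at which its call begins: read the wrist's pose just before it.
- manip.sign_off(): hands the job in; it is judged then, once.
The state is a dict: "time": time; "joints": joint angles; "joint_vel": joint speeds; "joint_efforts": joint torques, N m; "position": TCP position; "eef_rot": TCP orientation; "wrist_force": force on the tool from outside, world axes, zero at the start; "ft_torque": the same for the moment, N m; "gripper_width": opening from 0.0 (shut) to 1.0 (fully open); "grip_force": force on a finger pad.
Only numpy, scipy, OpenCV 4.12 (cv2) and the standard library are available. Lean on these libraries where they do the work, as an engineer would, in place of code of your own. Each camera call takes 0.05 s, during which the arm holds its last target. There are 200 camera calls.

## Task

The ratchet on the bench pipe vice is set to loosen: flip its thumb lever over to tighten, then swing the handle back and forth until the jaw comes down and holds the loose chrome pipe firmly, as felt at the handle, without crushing the pipe. Leave the lever on tighten, the pipe in its bed and the handle released, and do not disturb the other goods on the counter.

Things in the scene. Friction and masses are not known exactly. Their poses are not given: they have to be found in the camera images.
- vice: Grey yoke pipe vice fixed to the counter. Origin at the centre of the underside of its base (130 x 170 mm along x, y), z up. Two columns at y = +-66 mm carry a bridge (50 x 156 mm) with its top at z = 145 mm. A V bed under the bridge holds the pipe.
- bed (a point): Axis point of the V bed, 60 mm above the vice's underside: the lying pipe's centre line passes here along the vice's x axis.
- axis (a point): Point on the upright axis of ratchet wheel and handle, at the grip's height (170 mm). Wheel: 20 teeth, 18 degrees each, under the head plate. It drives the jaw spindle: turning clockwise seen from above lowers the jaw 3.8 mm per rad, anticlockwise lifts it. The spindle is self-locking and stays where it is left.
- handle (a joint): Angle (rad) of the handle about that axis, positive clockwise from above, stops at +-0.55; at q it points along (-sin q, -cos q) in the vice's x, y. Lever on tighten: swinging clockwise drives the jaw down, swinging back clicks over the teeth (0.3 N m); up to one tooth (0.31 rad) of each stroke is lost as play. Lever on loosen: the other way round.
- grip (a point): Middle of the handle's round black rubber grip, 22 mm thick, 105 to 210 mm from the axis; this point is 155 mm from it, 170 mm above the counter. x points outward along the handle, z up. Only low goods (under 60 mm) lie below.
- grip_end (a point): Outer end of the grip, 210 mm from the axis. Torque about the axis in the clockwise swing on tighten: 1.1 N m (7 N at the middle of the grip) while the jaw travels, then rising 1.5 N m per rad on the pipe; firm 1.5 to 2.1, crushed at 2.25. Read at rest after a small slow step: free 0.7 to 1.0, firm 1.2 to 1.6 N m (8 to 10 N), crushed near 1.8; after a quick swing 0.3 lower.
- selector (a joint): Thumb lever that sets the pawl's direction, on top of the ratchet head: angle (rad) relative to the handle, positive clockwise from above. -0.45 (stop) is loosen, where it starts; +0.45 (stop) is tighten; it counts as flipped beyond +0.2. Friction keeps it where it is left; about 4 to 5 N at its tab moves it.
- lever_pivot (a point): Pivot of the thumb lever on the handle, 46 mm from the upright axis. The lever points from here back towards that axis. The plate it slides over is 174 mm above the counter.
- tab (a point): Upright round tab on the thumb lever's end, 12 mm thick, its top 200 mm above the counter; this point is 8 mm below the top, 30 mm from the pivot. It travels 26 mm across the head between the stops. Looking outward along the handle it stands right of the middle on loosen, left (the +y side of point grip) on tighten.
- jaw: Upper jaw under the bridge, a steel shoe with a black rubber sole 50 x 36 mm that presses on the pipe from above; slides vertically only. Origin at the centre of its sole. It starts 3 to 7 mm above the pipe.
- pipe: Loose chrome tube, 32 mm in diameter, 260 mm long, 0.35 kg, lying in the V bed and free to slide along it. Origin at its centre, x along the tube; the tube's top is 76 mm above the counter.
- elbow: Small brass elbow fitting, 28 mm thick, lying on the counter under the handle's sweep. Not to be disturbed.
- reel: White ring of sealing tape, 48 mm across, 18 mm high. Not to be disturbed.
- ballvalve: Brass ball valve with steel lever, 52 mm high. Not to be disturbed.
- cartridge: Upright sealant cartridge, 48 mm across, 255 mm high. Not to be disturbed.
- driver: Screwdriver lying on the counter. Not to be disturbed.
- jar: Jar, 64 mm across, 70 mm high. Not to be disturbed.

How it is judged:
By the outcome, as a careful person would: the job done as asked, in the order asked, and still so for the second after the job is handed in, with the robot touching nothing.
It also fails if it takes over 72 s, if anything falls off the work surface, if the arm or the gripper's body presses on something with over 40 N, if the wrist force passes 120 N, or if a joint passes its speed limit or range.

## Working session

There is one attempt and no reset: what is moved stays moved. The work goes in short steps, Python scripts to look and compute and a tool call to move; the robot and the scene stay as the last step left them, time stands still between calls to the robot, and variables do not carry over. Pictures are saved under pics/ and viewed, at most 10 in all, crops included, and the job is handed in when it is done.

Besides the shell and the picture viewer there is one more tool, called after ">>>" as name(argument=value, ...) on one line, values as JSON. jog_arm: Moves the arm, as the interface text tells. Shift numbers are shares of 50 mm and turn numbers shares of 6 degrees, none past 1 either way. Its arguments: {"type":"object","properties":{"dr":{"type":"array"},"xyz":{"type":"array"},"fingers":{"type":"array"}},"required":["dr","xyz","fingers"]}

```bash
mkdir -p pics
cat > h.py <<'E'
import numpy as np, cv2
from bench import manip, cams
from scipy.spatial.transform import Rotation as Ro
def world(c, u, v, z=None):
    d = c["range_z"][int(v), int(u)] if z is None else z
    p = np.linalg.inv(c["camera_matrix"]) @ [u, v, 1] * d
    return c["R"].T @ (p - c["t"])
def cloud(c):
    v, u = np.mgrid[0:400, 0:640]
    p = np.stack([u, v, np.ones_like(u)], -1) @ np.linalg.inv(c["camera_matrix"]).T * c["range_z"][..., None]
    return (p - c["t"]) @ c["R"]
def pose():
    s = manip.sense(); w, x, y, z = s["eef_rot"]
    return s, Ro.from_quat([x, y, z, w]).as_matrix()
E
python3 - <<'E'
from h import *
a=cams.get_image("top"); b=cams.get_image("scene")
for n,c in (("top",a),("scene",b)):
    cv2.imwrite(f"pics/{n}0.png", c["img"][...,::-1]); np.savez(f"{n}0.npz",**c)
s,R=pose(); print(s["time"],s["position"],R.round(3),s["gripper_width"]); print(manip.pinch_z)
P=cloud(a)
m=(P[...,2]>.135)&(P[...,2]<.21)&(a["range_z"]>0)
print(m.sum(), P[m].min(0),P[m].max(0))
E
```

```text
0.1 [ 0.22555319 -0.60905285  0.23040706] [[ 0.938  0.347 -0.001]
 [ 0.347 -0.938  0.001]
 [-0.    -0.002 -1.   ]] 1.00065656696199
-0.0187
14966 [ 0.02147362 -0.75525086  0.13500085] [0.86789747 0.71790592 0.20997639]
```

View pics/top0.png

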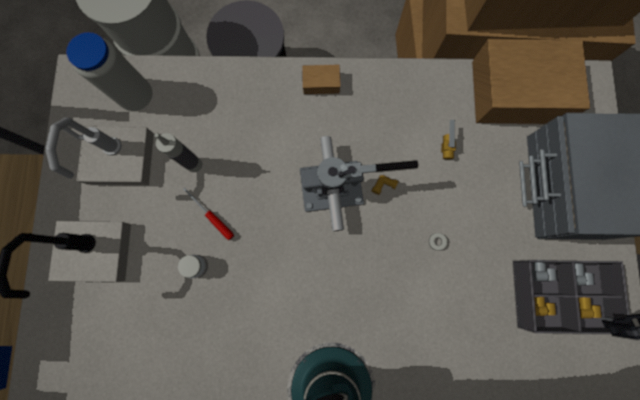

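View pics/scene0.png

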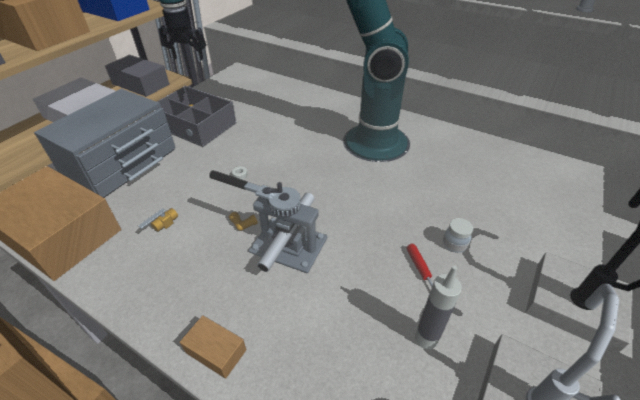

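The top view shows the vice at about (335,185), with the wheel axis near (333,170). The black grip runs from (375,168) to (417,164), pointing towards -y, and the pipe runs from (326,140) to (338,228). Next I measure these points.

Run:
```python
from h import *
a=dict(np.load("top0.npz")); P=cloud(a); I=a["img"].astype(int)
v,u=np.mgrid[0:400,0:640]
roi=(u>290)&(u<425)&(v>125)&(v<240)&(a["range_z"]>0)
Z=P[...,2]
g=roi&(Z>.14)&(I.max(-1)<60)&(u>372)
print("grip",g.sum(),P[g].min(0),P[g].max(0)); q=P[g]; 
c,_,_,V=[*[q.mean(0)],*np.linalg.svd(q[:,:2]-q[:,:2].mean(0))]; print("dir",V[0],c)
h=roi&(Z>.145)
print("high",P[h].min(0),P[h].max(0))
t=roi&(Z>.186); print("tab",t.sum(),P[t].mean(0),P[t].min(0),P[t].max(0),u[t].mean(),v[t].mean())
hp=roi&(Z>.155)&(u<352); print("head",P[hp].mean(0),P[hp].min(0),P[hp].max(0))
pi=roi&(Z>.06)&(Z<.082)&((v<155)|(v>212)); q=P[pi]; V=np.linalg.svd(q[:,:2]-q[:,:2].mean(0))[2]; print("pipe",pi.sum(),q.mean(0),V[0],q.min(0),q.max(0),q[:,2].max())
b=roi&(Z>.015)&(Z<.05)&(u<366); print("base",P[b].min(0),P[b].max(0))
cv2.imwrite("pics/top_crop.png",cv2.resize(a["img"][125:245,290:430,::-1],None,fx=5,fy=5,interpolation=cv2.INTER_CUBIC))
```

```text
grip 317 [ 0.54671115 -0.19968268  0.1721825 ] [ 0.57324911 -0.0988949   0.18369336]
dir [-0.10859957  0.99408558] [ 0.55977937 -0.14824658  0.17908698]
high [ 0.50789134 -0.20029474  0.1450039 ] [0.5800718  0.08473794 0.20304811]
tab 27 [ 0.53368038 -0.0114364   0.19805427] [ 0.52906948 -0.016604    0.18621157] [ 0.54071338 -0.00659508  0.20304811] 340.037037037037 173.77777777777777
head [0.54334569 0.00411095 0.17560052] [ 0.50789134 -0.03927965  0.15551837] [0.5800718  0.04385541 0.20304811]
pipe 418 [0.53835256 0.00779394 0.07260214] [-0.99017494 -0.13983417] [ 0.41053968 -0.02498273  0.0607778 ] [0.67042055 0.03961011 0.07946897] 0.07946896811123011
base [ 0.41185316 -0.07475321  0.01501442] [0.61368343 0.0965707  0.04999545]
```

View pics/top_crop.png

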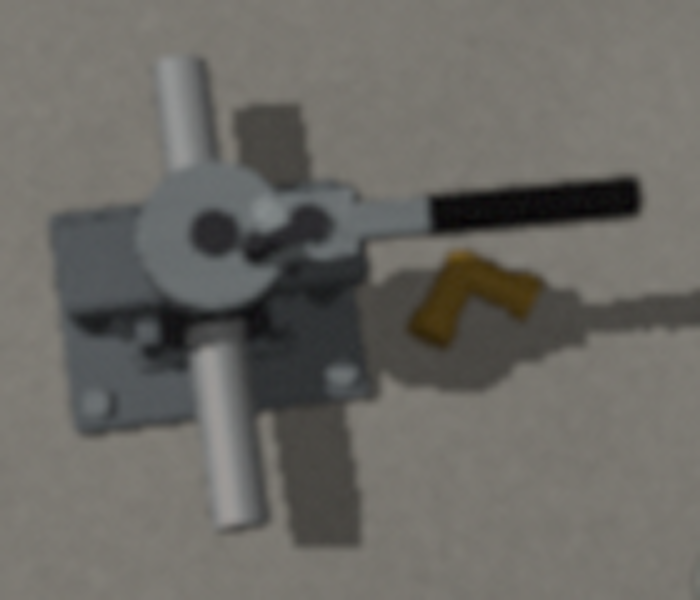

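The zoomed crop shows the pivot disc at (312,222). The lever points back to the tab at about (250,244), on the -x side, which matches the loosen stop. I check heights near the head and along the path.

Run:
```python
from h import *
a=dict(np.load("top0.npz")); P=cloud(a); Z=P[...,2]
print((P[160:184,326:360:1,2]*1000).round().astype(int)[::2])
print(P[160,326:360:6].round(3)[:,:2], P[183,326:360:6].round(3)[:,:2])
m=(P[...,1]<-.35)&(P[...,0]>0.1)&(P[...,0]<.6)&(Z>.03)&(a["range_z"]>0)
for y0 in np.arange(-.75,-.35,.1):
  for x0 in np.arange(.1,.6,.1):
    k=m&(abs(P[...,0]-x0-.05)<.05)&(abs(P[...,1]-y0-.05)<.05)
    if k.any(): print(y0.round(2),x0.round(2),Z[k].max().round(3))
R=pose()[1]
# rotated target axes
axis=np.array([.543,.007]); d=np.array([.1086,-.994]); piv=axis+.046*d; print(piv, axis+.155*d)
def dl(cur,tgt): return R.T@(np.array(tgt)-cur)*1000
c=pose()[0]["position"]
print(dl(c,[.25,-.35,.231]), dl([.25,-.35,.231],[.495,-.016,.231]))
```

```text
[[ 172  174  176  175  173  173  173  177  173  175  171  173  174  174
   175    4    1    2   -1   -1    0   -1   -2    0    0    2    3    3
     3    1   -1    0    2    2]
 [ 176  174  176  174  175  176  175  176  176  175  170  173  175  175
   174  172  175    2   10   11   11   10   14   11   11   15   16   13
    10   12    8    2  139    2]
 [ 171  172  174  178  174  174  174  175  175  172  173  174  174  175
   174  174  176  174  179  173  176  171  174  175  172  176  173  174
   171  173  176  173  174  174]
 [ 177  176  173  171  175  174  174  173  178  175  173  172  175  175
   176  175  176  173  175  172  176  174  173  180  179  179  181  173
   175  175  174  174  175  178]
 [ 173  176  173  178  180  175  179  180  176  180  175  179  173  173
   175  172  173  175  175  174  175  177  179  180  180  181  182  182
   183  173  175  176  174  178]
 [ 176  175  178  176  180  180  179  175  178  181  179  172  174  172
   176  173  174  175  176  172  181  182  183  181  183  180  179  180
   181  171  170  173  174  177]
 [ 174  175  177  177  179  178  180  
[... 914 characters left out ...]
 175
   172  175  173  147  144  146  143  144  142  140  140  140  139  143
   136  137 1080  131  131  131]]
[[ 0.574  0.022]
 [ 0.574  0.007]
 [ 0.574 -0.007]
 [ 0.624 -0.03 ]
 [ 0.624 -0.048]
 [ 0.625 -0.065]] [[ 0.516  0.022]
 [ 0.517  0.007]
 [ 0.516 -0.007]
 [ 0.524 -0.024]
 [ 0.526 -0.039]
 [ 0.544 -0.061]]
-0.75 0.1 0.092
-0.75 0.2 0.092
-0.75 0.3 0.184
-0.75 0.4 0.184
-0.75 0.5 0.185
-0.65 0.1 0.349
-0.65 0.2 0.348
-0.65 0.3 0.181
-0.65 0.4 0.185
-0.65 0.5 0.184
-0.55 0.1 0.35
-0.55 0.2 0.35
-0.55 0.3 0.094
-0.55 0.4 0.153
-0.55 0.5 0.154
[ 0.5479956 -0.038724 ] [ 0.559833 -0.14707 ]
[ 1.12897281e+02 -2.34436632e+02 -2.21829048e-01] [ 3.45751067e+02 -2.28116396e+02  3.31256492e-01]
```

>>> jog_arm(dr=[[0,0,0],[0,0,0],[0,0,0],[0,0,0],[0,0,0],[0,0,0],[0,0,0],[0,0,0],[0,0,0],[0,0,0],[0,0,0],[0,0,0],[0,0,0],[0,0,0],[0,0,0],[0,0,0],[0,0,0],[0,0,0],[0,0,0],[0,0,0]], xyz=[[0.28,-0.586,0],[0.28,-0.586,0],[0.28,-0.586,0],[0.28,-0.586,0],[0.28,-0.586,0],[0.28,-0.586,0],[0.28,-0.586,0],[0.28,-0.586,0],[0.576,-0.38,0],[0.576,-0.38,0],[0.576,-0.38,0],[0.576,-0.38,0],[0.576,-0.38,0],[0.576,-0.38,0],[0.576,-0.38,0],[0.576,-0.38,0],[0.576,-0.38,0],[0.576,-0.38,0],[0.576,-0.38,0],[0.576,-0.38,0]], fingers=[0,0,0,0,0,0,0,0,0,0,0,0,0,0,0,0,0,0,0,0])

```text
time: 2.1
position: [0.4947, -0.0159, 0.231]
eef_rot: [0.0, 0.984, 0.176, -0.0]
wrist_force: [0.8, -0.5, 0.4]
gripper_width: 0.002
grip_force: 0.0
```

>>> jog_arm(dr=[[0,0,-0.973],[0,0,-0.973],[0,0,-0.973],[0,0,-0.973],[0,0,-0.973],[0,0,-0.973],[0,0,-0.973],[0,0,-0.973],[0,0,-0.973],[0,0,-0.973],[0,0,-0.973],[0,0,-0.973],[0,0,-0.973],[0,0,0]], xyz=[[0,0,0],[0,0,0],[0,0,0],[0,0,0],[0,0,0],[0,0,0],[0,0,0],[0,0,0],[0,0,0],[0,0,0],[0,0,0],[0,0,0],[0,0,0],[0,0,0]], fingers=[0,0,0,0,0,0,0,0,0,0,0,0,0,0])

```text
time: 3.5
position: [0.494, -0.0171, 0.2309]
eef_rot: [-0.0, 0.668, 0.744, -0.0]
wrist_force: [0.4, -0.1, 0.1]
gripper_width: -0.001
grip_force: 0.0
```

Run:
```python
from h import *
s,R=pose(); print(s["time"],s["position"],R.round(3),s["gripper_width"],s["wrist_force"],np.round(s["joints"],2))
c=cams.get_image("wrist"); cv2.imwrite("pics/w1.png",c["img"][...,::-1])
T=c["tool_from_camera"]; K=c["camera_matrix"]
v,u=np.mgrid[0:400,0:640]; z=c["range_z"]
p=np.stack([u,v,np.ones_like(u)],-1)@np.linalg.inv(K).T*z[...,None]
W=(p@T[:3,:3].T+T[:3,3])@R.T+s["position"]
m=(z>0)&(W[...,2]>.192)&(W[...,2]<.206)&(abs(W[...,0]-.54)<.03)&(abs(W[...,1]+.01)<.03)
print("tab",m.sum(),W[m].mean(0) if m.any() else 0, W[m].min(0) if m.any() else 0, W[m].max(0) if m.any() else 0)
print(R.T@(np.array([.503,-.016,.187])-s["position"])/.05)
```

```text
3.5 [ 0.49398408 -0.0170679   0.23093569] [[-0.108  0.994 -0.001]
 [ 0.994  0.108  0.   ]
 [ 0.    -0.001 -1.   ]] -0.0008901771519425486 [ 0.3952026  -0.13002376  0.10578989] [ 0.57  0.29 -0.71  1.94  0.23  0.99 -0.13]
tab 335 [ 0.53434468 -0.01333012  0.19915611] [ 0.52897939 -0.02017499  0.19204668] [ 0.54099446 -0.00840939  0.20210539]
[0.00138468 0.18221598 0.87858088]
```

View pics/w1.png

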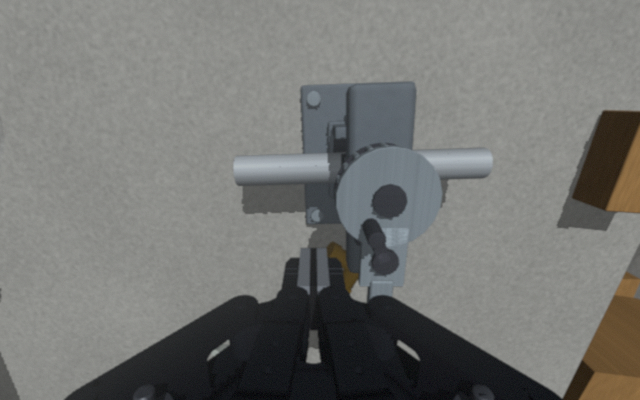

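The wrist view shows the fingers shut at (315,260), left of the tab at (372,230), with the pivot at (385,262). The tab lies at (0.534, -0.013, 0.199), as expected. I descend beside it and push towards +x.

>>> jog_arm(dr=[[0,0,0],[0,0,0],[0,0,0],[0,0,0],[0,0,0],[0,0,0],[0,0,0],[0,0,0],[0,0,0],[0,0,0],[0,0,0],[0,0,0]], xyz=[[0,0,0.3],[0,0,0.3],[0,0,0.28],[0,0.1,0],[0,0.1,0],[0,0.1,0],[0,0.1,0],[0,0.1,0],[0,0.1,0],[0,0.1,0],[0,0.1,0],[0,0,0]], fingers=[0,0,0,0,0,0,0,0,0,0,0,0])

```text
time: 4.75
position: [0.5339, -0.0118, 0.1871]
eef_rot: [-0.001, 0.667, 0.745, -0.0]
wrist_force: [-1.9, 1.5, 1.2]
gripper_width: -0.001
grip_force: 1.1
```

```bash
cat >> h.py <<'E'
def wcloud():
    s,R=pose(); c=cams.get_image("wrist"); T=c["tool_from_camera"]; v,u=np.mgrid[0:400,0:640]
    p=np.stack([u,v,np.ones_like(u)],-1)@np.linalg.inv(c["camera_matrix"]).T*c["range_z"][...,None]
    return c["img"],(p@T[:3,:3].T+T[:3,3])@R.T+s["position"],c["range_z"]>0
E
python3 - <<'E'
from h import *
I,W,ok=wcloud(); cv2.imwrite("pics/w2.png",I[...,::-1])
s,R=pose(); print(s["position"],s["wrist_force"],s["time"])
E
```

```text
[ 0.53389517 -0.01210912  0.18711157] [-1.96670201  1.00081439 -0.61066147] 4.8
```

View pics/w2.png

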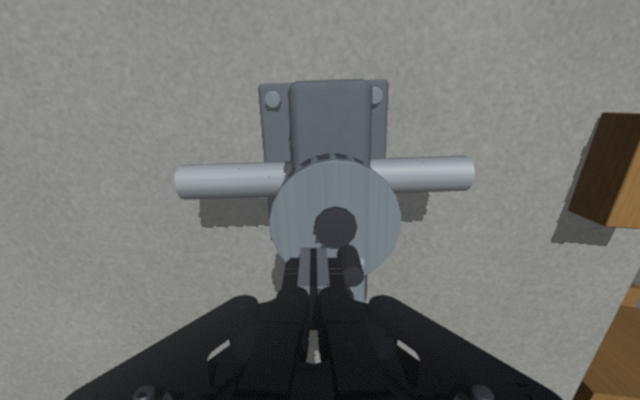

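The tab, now at (348,260), has moved ahead of the fingers. I keep pushing in smaller steps.

>>> jog_arm(dr=[[0,0,0],[0,0,0],[0,0,0]], xyz=[[0,0.08,0],[0,0.08,0],[0,0,0]], fingers=[0,0,0])

```text
time: 5.1
position: [0.5413, -0.012, 0.1869]
eef_rot: [-0.001, 0.668, 0.744, -0.001]
wrist_force: [-6.2, 0.7, 2.3]
gripper_width: -0.002
grip_force: 2.9
```

>>> jog_arm(dr=[[0,0,0],[0,0,0]], xyz=[[0,0.06,0],[0,0,0]], fingers=[0,0])

```text
time: 5.3
position: [0.5425, -0.0115, 0.1867]
eef_rot: [-0.002, 0.668, 0.744, -0.003]
wrist_force: [-10.8, 2.5, 4.9]
gripper_width: -0.004
grip_force: 5.3
```

>>> jog_arm(dr=[[0,0,0],[0,0,0],[0,0,0],[0,0,0],[0,0,0],[0,0,0]], xyz=[[0,-0.3,0],[0,-0.3,0],[0,-0.3,-0.3],[0,0,-0.4],[0,0,-0.4],[0,0,0]], fingers=[0,0,0,0,0.2,0.4])

```text
time: 5.9
position: [0.5033, -0.017, 0.2454]
eef_rot: [0.004, 0.668, 0.744, 0.002]
wrist_force: [0.1, 0.3, -0.1]
gripper_width: 0.329
grip_force: 0.0
```

Run:
```python
from h import *
I,W,ok=wcloud(); cv2.imwrite("pics/w3.png",I[...,::-1])
m=ok&(W[...,2]>.192)&(W[...,2]<.206)&(abs(W[...,0]-.55)<.03)&(abs(W[...,1]+.01)<.03)
print("tab",m.sum(),W[m].mean(0))
a=cams.get_image("top"); P=cloud(a); I=a["img"].astype(int); v,u=np.mgrid[0:400,0:640]
g=(u>372)&(u<425)&(v>125)&(v<240)&(P[...,2]>.14)&(P[...,2]<.2)&(I.max(-1)<60)
q=P[g]; V=np.linalg.svd(q[:,:2]-q[:,:2].mean(0))[2]; print(g.sum(),q.mean(0),V[0],q.min(0),q.max(0))
s,R=pose(); print(s["position"],s["wrist_force"],s["time"],s["gripper_width"])
gp=q.mean(0); 
for z in (.235,.155): print(R.T@(np.array([gp[0],gp[1],z])-s["position"])/.05)
```

```text
tab 298 [ 0.56079002 -0.00979257  0.19910366]
128 [ 0.58047577 -0.17339459  0.17926359] [-0.22195807  0.97505621] [ 0.56845184 -0.19503876  0.17323915] [ 0.59271727 -0.15034554  0.18440036]
[ 0.50124017 -0.0170094   0.24268603] [-0.11942397 -0.52171016 -0.41317376] 6.0 0.40076198051144807
[-3.2797133   1.23905     0.16034249]
[-3.27793652  1.23520293  1.76033687]
```

View pics/w3.png

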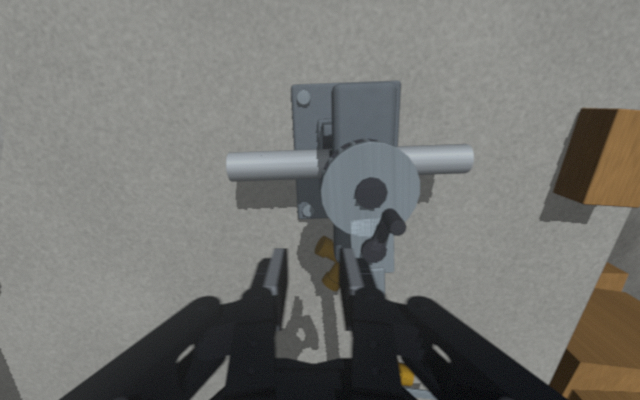

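The view confirms the flip. The tab at (395,222) now sits on the other side, which works out to about +0.45 rad relative to the handle. Next I move over the grip and straddle it.

>>> jog_arm(dr=[[0,0,0],[0,0,0],[0,0,0],[0,0,0],[0,0,0],[0,0,-1],[0,0,0],[0,0,0]], xyz=[[-0.56,0.24,0],[-0.56,0.24,0],[-0.56,0.24,0],[-0.56,0.24,0],[-0.56,0.25,0],[0,0,0],[0,0,0.3],[0,0,0]], fingers=[0.45,0.45,0.45,0.45,0.45,0.45,0.45,0.45])

```text
time: 6.8
position: [0.5738, -0.1484, 0.2238]
eef_rot: [-0.002, 0.628, 0.778, -0.001]
wrist_force: [-0.1, -0.7, -0.3]
gripper_width: 0.451
grip_force: 0.0
```

Run:
```python
from h import *
I,W,ok=wcloud(); cv2.imwrite("pics/w4.png",I[...,::-1])
s,R=pose(); print(s["position"],R[:2,:2],s["time"],s["gripper_width"])
m=ok&(W[...,2]>.168)&(W[...,2]<.186)&(W[...,1]<-.05)&(W[...,1]>-.2)&(abs(W[...,0]-.57)<.05)&(I.max(-1)<75)
L=(W[m]-s["position"])@R; 
for a in np.arange(-.05,.1,.01):
    k=abs(L[:,0]-a)<.005
    if k.sum()>20: print(a.round(2),k.sum(),L[k,1].min(),L[k,1].max(),L[k,2].mean())
```

```text
[ 0.57424434 -0.14816477  0.22497901] [[-0.21091795  0.97749671]
 [ 0.97750171  0.21092378]] 6.85 0.454131741448761
-0.05 238 -0.008355564591129658 0.012464074419366266 0.04599364696136242
-0.04 350 -0.008305760738935405 0.012422681622577429 0.04620360543317779
-0.03 360 -0.008195956196691886 0.012217162545508864 0.046141731337634835
-0.02 380 -0.008048838476608991 0.012760856943953512 0.046178548103158655
-0.01 391 -0.007943421198792428 0.012613193175959932 0.04626981694972504
0.0 409 -0.007778205371411648 0.012339229321635017 0.046169188673553394
0.01 432 -0.007664276234526712 0.012981742248377623 0.046235119459941645
0.02 453 -0.0075275065271118305 0.012754731349986394 0.0461452404147981
0.03 472 -0.007371863812459656 0.013237812205736305 0.04626533854384808
0.04 495 -0.007261167134051986 0.013023820868382729 0.04621044047050053
0.05 282 -0.007160838187357664 0.012807284616046577 0.04630906350048298
```

View pics/w4.png

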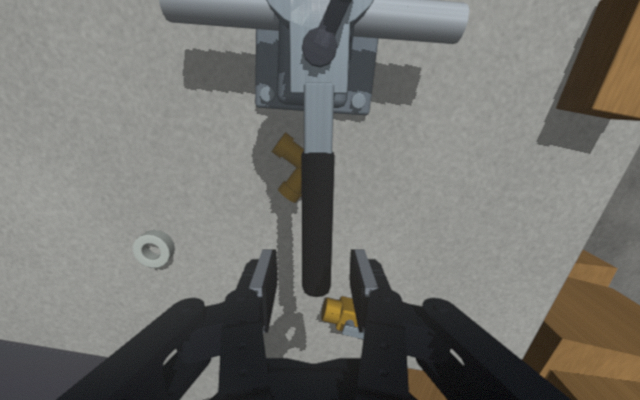

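The wrist view shows the grip from (318,155) to (316,290) centred between the open fingers. It is parallel to the tool and 2.5 mm off to +y. I descend, then swing back.

>>> jog_arm(dr=[[0,0,0],[0,0,0],[0,0,0],[0,0,0],[0,0,0],[0,0,-1],[0,0,-1],[0,0,-1],[0,0,-1],[0,0,0]], xyz=[[0,0.05,0.36],[0,0,0.36],[0,0,0.36],[0,0,0.36],[0,0.08,0],[0.02,0.335,0],[0.02,0.335,0],[0.02,0.335,0],[0.02,0.335,0],[0,0,0]], fingers=[0.45,0.45,0.45,0.38,0.36,0.36,0.36,0.36,0.36,0.36])

```text
time: 7.85
position: [0.6443, -0.1172, 0.1562]
eef_rot: [0.001, 0.451, 0.892, 0.001]
wrist_force: [0.0, 0.7, -0.4]
gripper_width: 0.359
grip_force: 0.0
```

```bash
cat >> h.py <<'E'
def rep():
    s,R=pose(); ax=np.array([.543,.007]); r=s["position"][:2]-ax
    a=np.arctan2(*(r)[::-1]); q=-(a-np.deg2rad(-81.96)); f=s["wrist_force"]
    print("t",round(s["time"],2),"r",np.hypot(*r).round(4),"q_tool_pos",q.round(3),"q_yaw",(-(np.arctan2(-R[1,0],-R[0,0])-np.deg2rad(-81.96))).round(3),
     "z",s["position"][2].round(4),"w",round(s["gripper_width"],3),"Ftool",(R.T@f).round(2),"torque",((r[0]*f[1]-r[1]*f[0])).round(3))
E
python3 -c "
from h import *
rep()"
```

```text
t 7.85 r 0.1603 q_tool_pos -0.544 q_yaw -0.494 z 0.1562 w 0.359 Ftool [0.58 0.45 0.38] torque 0.076
```

>>> jog_arm(dr=[[0,0,0],[0,0,0.5],[0,0,0.5],[0,0,0.5],[0,0,0.5],[0,0,0.5],[0,0,0.5],[0,0,0.5],[0,0,0.5],[0,0,0.5],[0,0,0.5],[0,0,0]], xyz=[[0,-0.16,0],[0.005,-0.168,0],[0.005,-0.168,0],[0.005,-0.168,0],[0.005,-0.168,0],[0.005,-0.168,0],[0.005,-0.168,0],[0.005,-0.168,0],[0.005,-0.168,0],[0.005,-0.168,0],[0.005,-0.168,0],[0,0,0]], fingers=[0.36,0.36,0.36,0.36,0.36,0.36,0.36,0.36,0.36,0.36,0.36,0.36])

```text
time: 9.05
position: [0.5585, -0.1538, 0.1564]
eef_rot: [0.001, 0.669, 0.743, 0.001]
wrist_force: [4.6, 3.8, -1.0]
gripper_width: 0.36
grip_force: 2.2
```

```bash
python3 -c "
from h import *
rep()"
```

```text
t 9.05 r 0.1615 q_tool_pos 0.044 q_yaw 0.035 z 0.1564 w 0.36 Ftool [3.28 5.02 1.03] torque 0.806
```

>>> jog_arm(dr=[[0,0,0.5],[0,0,0.5],[0,0,0.5],[0,0,0.5],[0,0,0.5],[0,0,0.5],[0,0,0.5],[0,0,0.5],[0,0,0]], xyz=[[0.005,-0.168,0],[0.005,-0.168,0],[0.005,-0.168,0],[0.005,-0.168,0],[0.005,-0.168,0],[0.005,-0.168,0],[0.005,-0.168,0],[0.005,-0.168,0],[0,0,0]], fingers=[0.36,0.36,0.36,0.36,0.36,0.36,0.36,0.36,0.36])

```text
time: 9.95
position: [0.493, -0.1474, 0.1568]
eef_rot: [0.002, 0.809, 0.588, 0.002]
wrist_force: [4.7, 2.0, -0.6]
gripper_width: 0.357
grip_force: 2.1
```

```bash
python3 -c "
from h import *
rep()"
```

```text
t 9.95 r 0.1623 q_tool_pos 0.454 q_yaw 0.454 z 0.1568 w 0.357 Ftool [3.35 3.86 0.58] torque 0.628
```

>>> jog_arm(dr=[[0,0,0],[0,0,-1],[0,0,-1],[0,0,-1],[0,0,-1],[0,0,-1],[0,0,-1],[0,0,-1],[0,0,-1],[0,0,-1],[0,0,0]], xyz=[[0,0.16,0],[0.02,0.335,0],[0.02,0.335,0],[0.02,0.335,0],[0.02,0.335,0],[0.02,0.335,0],[0.02,0.335,0],[0.02,0.335,0],[0.02,0.335,0],[0.02,0.335,0],[0,0,0]], fingers=[0.36,0.36,0.36,0.36,0.36,0.36,0.36,0.36,0.36,0.36,0.36])

```text
time: 11.05
position: [0.6437, -0.1249, 0.1549]
eef_rot: [-0.0, 0.452, 0.892, 0.0]
wrist_force: [0.1, 0.1, 0.2]
gripper_width: 0.359
grip_force: 0.0
```

```bash
python3 -c "
from h import *
rep()"
```

```text
t 11.05 r 0.166 q_tool_pos -0.512 q_yaw -0.492 z 0.1549 w 0.359 Ftool [ 0.02  0.13 -0.22] torque 0.022
```

>>> jog_arm(dr=[[0,0,0],[0,0,0.5],[0,0,0.5],[0,0,0.5],[0,0,0.5],[0,0,0.5],[0,0,0.5],[0,0,0.5],[0,0,0.5],[0,0,0]], xyz=[[0,-0.16,0],[0.005,-0.168,0],[0.005,-0.168,0],[0.005,-0.168,0],[0.005,-0.168,0],[0.005,-0.168,0],[0.005,-0.168,0],[0.005,-0.168,0],[0.005,-0.168,0],[0,0,0]], fingers=[0.36,0.36,0.36,0.36,0.36,0.36,0.36,0.36,0.36,0.36])

```text
time: 12.05
position: [0.5748, -0.158, 0.1556]
eef_rot: [0.001, 0.629, 0.777, 0.0]
wrist_force: [4.2, 2.8, -2.2]
gripper_width: 0.356
grip_force: 2.1
```

```bash
python3 -c "
from h import *
rep()"
```

```text
t 12.05 r 0.1681 q_tool_pos -0.05 q_yaw -0.069 z 0.1556 w 0.356 Ftool [1.91 4.65 2.16] torque 0.776
```

>>> jog_arm(dr=[[0,0,0.25],[0,0,0.25],[0,0,0.25],[0,0,0.25],[0,0,0]], xyz=[[0.002,-0.088,0],[0.002,-0.088,0],[0.002,-0.088,0],[0.002,-0.088,0],[0,0,0]], fingers=[0.36,0.36,0.36,0.36,0.36])

```text
time: 12.55
position: [0.5586, -0.1602, 0.1557]
eef_rot: [0.001, 0.668, 0.744, 0.001]
wrist_force: [4.4, 3.0, -1.3]
gripper_width: 0.36
grip_force: 2.3
```

```bash
python3 -c "
from h import *
rep()"
```

```text
t 12.55 r 0.168 q_tool_pos 0.047 q_yaw 0.033 z 0.1557 w 0.36 Ftool [2.47 4.72 1.35] torque 0.787
```

>>> jog_arm(dr=[[0,0,0.25],[0,0,0.25],[0,0,0.25],[0,0,0.25],[0,0,0]], xyz=[[0.002,-0.088,0],[0.002,-0.088,0],[0.002,-0.088,0],[0.002,-0.088,0],[0,0,0]], fingers=[0.36,0.36,0.36,0.36,0.36])

```text
time: 13.05
position: [0.5411, -0.161, 0.1558]
eef_rot: [0.001, 0.706, 0.708, 0.001]
wrist_force: [5.2, 2.9, -2.4]
gripper_width: 0.36
grip_force: 2.3
```

```bash
python3 -c "
from h import *
rep()"
```

```text
t 13.05 r 0.168 q_tool_pos 0.151 q_yaw 0.138 z 0.1558 w 0.36 Ftool [2.85 5.17 2.44] torque 0.863
```

>>> jog_arm(dr=[[0,0,0.25],[0,0,0.25],[0,0,0.25],[0,0,0.25],[0,0,0]], xyz=[[0.002,-0.088,0],[0.002,-0.088,0],[0.002,-0.088,0],[0.002,-0.088,0],[0,0,0]], fingers=[0.36,0.36,0.36,0.36,0.36])

```text
time: 13.55
position: [0.5239, -0.16, 0.1559]
eef_rot: [0.001, 0.742, 0.67, 0.001]
wrist_force: [5.2, 1.5, -2.9]
gripper_width: 0.365
grip_force: 2.4
```

```bash
python3 -c "
from h import *
rep()"
```

```text
t 13.55 r 0.1681 q_tool_pos 0.254 q_yaw 0.243 z 0.1559 w 0.365 Ftool [2.02 5.03 2.93] torque 0.843
```

>>> jog_arm(dr=[[0,0,0.25],[0,0,0.25],[0,0,0.25],[0,0,0]], xyz=[[0.002,-0.088,0],[0.002,-0.088,0],[0.002,-0.088,0],[0,0,0]], fingers=[0.36,0.36,0.36,0.36])

```text
time: 13.95
position: [0.5112, -0.1583, 0.1561]
eef_rot: [0.002, 0.768, 0.64, 0.001]
wrist_force: [5.1, 2.6, -1.6]
gripper_width: 0.36
grip_force: 2.7
```

```bash
python3 -c "
from h import *
rep()"
```

```text
t 13.95 r 0.1683 q_tool_pos 0.33 q_yaw 0.321 z 0.1561 w 0.36 Ftool [3.47 4.55 1.59] torque 0.762
```

Still turning freely. I go on to about 0.47.

>>> jog_arm(dr=[[0,0,0.25],[0,0,0.25],[0,0,0.25],[0,0,0.25],[0,0,0.25],[0,0,0]], xyz=[[0.002,-0.088,0],[0.002,-0.088,0],[0.002,-0.088,0],[0.002,-0.088,0],[0.002,-0.088,0],[0,0,0]], fingers=[0.36,0.36,0.36,0.36,0.36,0.36])

```text
time: 14.55
position: [0.4906, -0.153, 0.1563]
eef_rot: [0.002, 0.808, 0.589, 0.002]
wrist_force: [7.5, -0.3, -2.0]
gripper_width: 0.358
grip_force: 3.2
```

```bash
python3 -c "
from h import *
rep()"
```

```text
t 14.55 r 0.1684 q_tool_pos 0.457 q_yaw 0.452 z 0.1563 w 0.358 Ftool [2.   7.19 2.  ] torque 1.21
```

>>> jog_arm(dr=[[0,0,0],[0,0,-1],[0,0,-1],[0,0,-1],[0,0,-1],[0,0,-1],[0,0,-1],[0,0,-1],[0,0,-1],[0,0,-1],[0,0,0]], xyz=[[0,0.16,0],[0.0,0.345,0],[0.0,0.345,0],[0.0,0.345,0],[0.01,0.345,0],[0.02,0.345,0],[0.02,0.345,0],[0.02,0.345,0],[0.02,0.345,0],[0.02,0.345,0],[0,0,0]], fingers=[0.36,0.36,0.36,0.36,0.36,0.36,0.36,0.36,0.36,0.36,0.36])

```text
time: 15.65
position: [0.644, -0.133, 0.1547]
eef_rot: [-0.001, 0.452, 0.892, -0.0]
wrist_force: [-0.1, 0.1, 0.4]
gripper_width: 0.366
grip_force: 0.0
```

```bash
python3 -c "
from h import *
rep()"
```

```text
t 15.65 r 0.1727 q_tool_pos -0.485 q_yaw -0.492 z 0.1547 w 0.366 Ftool [ 0.16 -0.06 -0.36] torque -0.01
```

Torque rose to 1.2 at the end of that stroke, so the jaw is meeting the pipe. From here I use small steps.

>>> jog_arm(dr=[[0,0,0],[0,0,0.5],[0,0,0.5],[0,0,0.25],[0,0,0]], xyz=[[0,-0.16,0],[0,-0.18,0],[0,-0.18,0],[0,-0.09,0],[0,0,0]], fingers=[0.36,0.36,0.36,0.36,0.36])

```text
time: 16.15
position: [0.6171, -0.1525, 0.1554]
eef_rot: [-0.0, 0.511, 0.86, -0.001]
wrist_force: [-0.6, -0.2, -0.3]
gripper_width: 0.36
grip_force: 0.0
```

```bash
python3 -c "
from h import *
rep()"
```

```text
t 16.15 r 0.1759 q_tool_pos -0.295 q_yaw -0.358 z 0.1554 w 0.36 Ftool [ 0.16 -0.61  0.27] torque -0.109
```

>>> jog_arm(dr=[[0,0,0.25],[0,0,0.25],[0,0,0]], xyz=[[0,-0.09,0],[0,-0.09,0],[0,0,0]], fingers=[0.36,0.36,0.36])

```text
time: 16.45
position: [0.6101, -0.1552, 0.1553]
eef_rot: [-0.0, 0.533, 0.846, -0.0]
wrist_force: [0.5, 0.1, 0.0]
gripper_width: 0.36
grip_force: 0.0
```

```bash
python3 -c "
from h import *
rep()"
```

```text
t 16.45 r 0.1755 q_tool_pos -0.252 q_yaw -0.307 z 0.1553 w 0.36 Ftool [-0.14  0.47 -0.01] torque 0.084
```

>>> jog_arm(dr=[[0,0,0.25],[0,0,0.25],[0,0,0]], xyz=[[0.01,-0.09,0],[0.01,-0.09,0],[0,0,0]], fingers=[0.36,0.36,0.36])

```text
time: 16.75
position: [0.6022, -0.1579, 0.1554]
eef_rot: [0.0, 0.555, 0.832, 0.0]
wrist_force: [2.6, 0.2, -0.3]
gripper_width: 0.36
grip_force: 1.3
```

```bash
python3 -c "
from h import *
rep()"
```

```text
t 16.75 r 0.1752 q_tool_pos -0.204 q_yaw -0.255 z 0.1554 w 0.36 Ftool [-0.82  2.47  0.27] torque 0.44
```

>>> jog_arm(dr=[[0,0,0.25],[0,0,0.25],[0,0,0]], xyz=[[0.01,-0.09,0],[0.01,-0.09,0],[0,0,0]], fingers=[0.36,0.36,0.36])

```text
time: 17.05
position: [0.5949, -0.16, 0.1556]
eef_rot: [0.002, 0.576, 0.817, 0.001]
wrist_force: [7.8, -0.9, -4.1]
gripper_width: 0.361
grip_force: 3.4
```

```bash
python3 -c "
from h import *
rep()"
```

```text
t 17.05 r 0.1749 q_tool_pos -0.161 q_yaw -0.203 z 0.1556 w 0.361 Ftool [-3.44  7.06  4.15] torque 1.261
```

>>> jog_arm(dr=[[0,0,0.25],[0,0,0]], xyz=[[0.01,-0.09,0],[0,0,0]], fingers=[0.36,0.36])

```text
time: 17.25
position: [0.5909, -0.1609, 0.1558]
eef_rot: [0.002, 0.587, 0.81, 0.002]
wrist_force: [6.9, 0.3, -3.7]
gripper_width: 0.365
grip_force: 3.7
```

```bash
python3 -c "
from h import *
rep()"
```

```text
t 17.25 r 0.1746 q_tool_pos -0.138 q_yaw -0.177 z 0.1558 w 0.365 Ftool [-1.85  6.6   3.73] torque 1.168
```

>>> jog_arm(dr=[[0,0,0.25],[0,0,0.25],[0,0,0.25],[0,0,0]], xyz=[[0.005,-0.09,0],[0.005,-0.09,0],[0.005,-0.09,0],[0,0,0]], fingers=[0.36,0.36,0.36,0.36])

```text
time: 17.65
position: [0.578, -0.1639, 0.1558]
eef_rot: [0.002, 0.618, 0.786, 0.002]
wrist_force: [8.2, 1.5, -3.8]
gripper_width: 0.364
grip_force: 4.0
```

```bash
python3 -c "
from h import *
rep()"
```

```text
t 17.65 r 0.1744 q_tool_pos -0.061 q_yaw -0.098 z 0.1558 w 0.364 Ftool [-0.48  8.33  3.86] torque 1.459
```

>>> jog_arm(dr=[[0,0,0]], xyz=[[0,0,0]], fingers=[0.36])

```text
time: 17.75
position: [0.5781, -0.1639, 0.1558]
eef_rot: [0.002, 0.618, 0.786, 0.002]
wrist_force: [7.2, 0.9, -3.1]
gripper_width: 0.361
grip_force: 3.9
```

```bash
python3 -c "
from h import *
rep()"
```

```text
t 17.75 r 0.1744 q_tool_pos -0.062 q_yaw -0.099 z 0.1558 w 0.361 Ftool [-0.88  7.18  3.12] torque 1.26
```

>>> jog_arm(dr=[[0,0,0.25],[0,0,0]], xyz=[[0.005,-0.09,0],[0,0,0]], fingers=[0.36,0.36])

```text
time: 17.95
position: [0.5738, -0.1646, 0.1559]
eef_rot: [0.002, 0.628, 0.778, 0.002]
wrist_force: [8.8, 0.1, -3.6]
gripper_width: 0.357
grip_force: 4.2
```

```bash
python3 -c "
from h import *
rep()"
```

```text
t 17.95 r 0.1744 q_tool_pos -0.037 q_yaw -0.072 z 0.1559 w 0.357 Ftool [-1.72  8.56  3.64] torque 1.506
```

>>> jog_arm(dr=[[0,0,0]], xyz=[[0,0,0]], fingers=[0.36])

```text
time: 18.05
position: [0.5738, -0.1646, 0.1559]
eef_rot: [0.002, 0.628, 0.778, 0.002]
wrist_force: [8.1, 0.4, -3.5]
gripper_width: 0.357
grip_force: 4.1
```

```bash
python3 -c "
from h import *
rep()"
```

```text
t 18.05 r 0.1744 q_tool_pos -0.037 q_yaw -0.073 z 0.1559 w 0.357 Ftool [-1.27  7.94  3.5 ] torque 1.395
```

>>> jog_arm(dr=[[0,0,0]], xyz=[[0,0,0]], fingers=[0.36])

```text
time: 18.15
position: [0.5739, -0.1646, 0.1559]
eef_rot: [0.002, 0.628, 0.778, 0.002]
wrist_force: [7.3, 1.1, -3.5]
gripper_width: 0.36
grip_force: 4.1
```

```bash
python3 -c "
from h import *
rep()"
```

```text
t 18.15 r 0.1743 q_tool_pos -0.038 q_yaw -0.073 z 0.1559 w 0.36 Ftool [-0.45  7.36  3.57] torque 1.288
```

The mean is about 1.4 N m, the middle of the firm range. I release the handle and lift.

>>> jog_arm(dr=[[0,0,0],[0,0,0],[0,0,0],[0,0,0],[0,0,0],[0,0,0],[0,0,0],[0,0,0],[0,0,0],[0,0,0]], xyz=[[0,0.08,0],[0,0,0],[0,0,-0.3],[0,0,-0.5],[0,0,-0.5],[0,0,-0.5],[-0.6,0,-0.2],[-0.6,0,0],[-0.6,0,0],[0,0,0]], fingers=[0.4,0.5,0.5,0.5,0.5,0.5,0.5,0.5,0.5,0.5])

```text
time: 19.15
position: [0.5927, -0.2582, 0.2555]
eef_rot: [-0.0, 0.631, 0.776, -0.002]
wrist_force: [-0.6, -0.0, -0.4]
gripper_width: 0.5
grip_force: 0.0
```

Run:
```python
from h import *
rep()
a=cams.get_image("top"); b=cams.get_image("wrist")
cv2.imwrite("pics/end.png",np.hstack([cv2.resize(a["img"][110:270,170:470],(400,213)),cv2.resize(b["img"],(400,250))[:213]])[...,::-1])
s,R=pose(); print(s["time"],s["wrist_force"],s["position"])
P=cloud(a); Z=P[...,2]; v,u=np.mgrid[0:400,0:640]
m=(abs(P[...,0]-.548)<.035)&(abs(P[...,1])<.03)&(Z>.19)&(Z<.206); print("tab",m.sum(),P[m].mean(0) if m.any() else 0)
roi=(u>290)&(u<366)&(((v>125)&(v<155))|((v>212)&(v<240)))&(Z>.06)&(Z<.082); print("pipe",roi.sum(),P[roi].mean(0),P[roi].min(0),P[roi].max(0))
```

```text
t 19.15 r 0.2699 q_tool_pos -0.045 q_yaw -0.065 z 0.2555 w 0.5 Ftool [ 0.13 -0.63  0.45] torque -0.17
19.25 [ 0.19549867  0.52588981 -0.08748803] [ 0.59322911 -0.25283364  0.2555485 ]
tab 24 [ 0.56139353 -0.0064298   0.19927836]
pipe 416 [0.53857763 0.00785575 0.07233075] [ 0.4105556  -0.02503001  0.06055545] [0.67135699 0.03958417 0.08038421]
```

View pics/end.png

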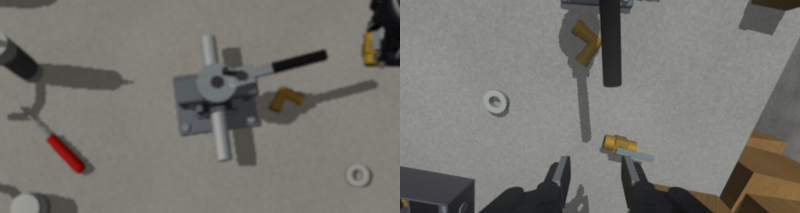

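The end picture shows the handle clear of the hand with its end at (325,55) and the lever tab on the tighten side. The pipe lies unmoved in its bed at (217,100), and the elbow, reel and valve are in place. I hand in.

```bash
python3 -c "
from bench import manip
print(manip.sign_off())"
```

```text
the job is handed in; nothing more can be done
None
```

The job is handed in at about 19 s: the lever is on tighten, the jaw holds the pipe at about 1.4 N m at rest (firm is 1.2 to 1.6), the handle is released, the pipe is unmoved in its bed, and no goods on the counter were touched.

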